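# Seat the blank in the cradle and swing the keeper bar over it

### The job

Using only a fingertip, push the loose pale wood blank along its channel until it is fully home against the blue end stop. Then push the yellow keeper bar round on its post until it lies square across the blank, with its red tip over the red mark on the front rail. Do not lift the blank, leave everything else where it is, and finish clear of it all.

Things in the scene. Friction and masses are not known exactly. Their poses are not given: they have to be found in the camera images.
- jig: Grey-painted cradle board fixed on the bench, 220 (x) x 360 (y) x 12 mm; origin: centre of underside, z up. A channel 49 mm wide runs along its y axis, centred on x = 0, between a dark rear fence (+x side, x 24.5 to 44.5 mm, top 37 mm above the bench) and a dark front rail (-x side, x -24.5 to -49.5 mm, top 26 mm). The channel's -y end is open; both run y -180 to 160 mm.
- end_stop (a point): Centre of the lower edge of the blue end stop's face that closes the channel: x = 0, y = +130 mm in the board's frame, 12 mm above the bench. The stop is 20 mm thick (y 130 to 150 mm), x -53 to 47 mm, its top 42 mm above the bench.
- blank: Loose pale wood blank, 45 (x) x 150 (y) x 35 mm tall, about 0.15 kg, in the channel with its axes along the board's; top 47 mm above the bench. Origin at the centre of its underside. It starts 40 to 90 mm short of the end stop and slides with 1 to 2 N when pushed on its -y end face; home, its origin is at y = +55 mm in the board's frame.
- keeper (a joint): Angle of the yellow keeper bar about its upright post (rad). 0 = square across the channel, along the board's -x, red tip over the red mark. At angle a it points from the post along (-cos a, sin a) in the board's x, y, so it grows towards the end stop. Starts at 0.8 to 1.7, turns from -1.3 to 2.1, no stop at 0; stays where left (friction 0.12 N m: 1.3 N at 90 mm from the post).
- keeper_pivot (a point): On the axis of the keeper's post, at the bar's mid height: x = +64 mm, y = +55 mm in the board's frame, 67 mm above the bench. The post's top nut reaches 93 mm above the bench.
- keeper_tip (a point): Centre of the red end face of the keeper bar, 120 mm from the post's axis. The bar is 12 mm wide and 30 mm tall, standing on edge, from 52 to 82 mm above the bench, so it passes 5 mm above the blank; the last 26 mm are red.
- red_mark (a point): Centre of the red mark, 14 mm wide along y, on top of the front rail (26 mm above the bench): x = -37 mm, y = +55 mm in the board's frame. A red stripe of the same width carries it on over the board towards -x.
- wedge: Bystander: small wooden wedge block, 28 x 50 x 18 mm, lying on the cradle board; origin centre of underside
- screw_jar: Bystander: small clear jar with yellow cap, 42 mm across, 50 mm tall, standing on the cradle board behind the fence; origin centre of underside
- varnish_can: Bystander: steel can with yellow label, 100 mm across, 120 mm tall; origin centre of underside
- red_tin: Bystander: red tin, 74 mm across, 80 mm tall; origin centre of underside
- glue_bottle: Bystander: white bottle with blue label and orange cap, 56 mm across, 150 mm tall; origin centre of underside
- screwdriver: Bystander: red-handled screwdriver lying on the bench; its x axis runs along it
- sanding_block: Bystander: cork sanding block, 65 x 110 x 30 mm; origin centre of underside
There are look-alikes about, which are no part of the job. What is shaped like the blank but orange or purple is not meant.

How it is judged:
By the outcome, as a careful person would: the job done as asked, in the order asked, and still so for the second after the job is handed in, with the robot touching nothing.
It also fails if it takes over 45 s, if anything falls off the work surface, if the arm or the gripper's body presses on something with over 40 N, if the wrist force passes 120 N, or if a joint passes its speed limit or range.

### The arm

A 6-joint arm with a two-finger parallel gripper is mounted at the origin on the work surface. World frame = base frame: x ahead of the robot, y to its left, z up, the work surface at z = 0. Lengths are in m, angles in rad, forces in N, time in s.
With the tool pointing down it reaches from about 0.25 to 0.725 m from the base axis. Payload 4 kg.
Tool frame: the origin (TCP) lies midway between the tips of the shut fingers; the grasp point (between the pads) lies 19 mm behind it; z points along the fingers, y is the line along which they close (so a half turn about z gives the same grasp; the last joint's range is limited). The gripper opens to 85 mm and grips with 20 to 120 N. Pads are 22 mm wide; open, the fingers measure 114 mm over their backs; the gripper's body (76 mm by 85 mm) begins 54 mm behind the grasp point. The pads swing forward as they close: fully open they stand 13 mm farther back than shut.
Start: joints at [1.161, 0.241, 0.005, 1.335, 0, 1.571], TCP at [0.199, 0.459, 0.231] pointing down, gripper open.
Joint ranges: [-2.72, 2.72], [-1.05, 1.87], [-1.09, 1.28], [-1.99, 2.15], [-1.42, 1.44], [-3.14, 3.14]. Speed limits (rad/s): [2.79, 2.79, 3.14, 3.14, 3.14, 3.14].

### API

Orientations are given as a unit quaternion [x, y, z, w].
In Python, from workcell import bot gives the robot as it stands.
- The arm moves only by the tool move_arm, never from a script. Its argument "motion" is a list of rows, each an object of numbers: "x", "y", "z": the shift along the tool's x, y, z in cm; "yaw": the turn about the tool's z in degrees. A call has 1 to 20 rows; each row is the pose to reach, as a shift and turn from the pose commanded when the call began, along the tool's axes at that moment; what a row does not reach only later rows make up. A row lasts 1/8 s, in which the tool goes at most 62.5 mm and 10.7 degrees, less where a joint would pass 70% of its speed; a pose out of reach is approached as far as the arm can. A call with a gripper value outside its range is refused whole. "gripper" is the opening, from -1 (shut) to 1 (fully open), set as the call begins (left out, the last holds). The fingers move at their own pace and stop on an object; the grip force is fixed at half the most. Time passes only in rows, so rows that repeat a pose let the fingers close. It gives the time, the measured TCP pose, the force, the opening and the grip force at its end, in the units of the state.
- bot.get_obs(): the state, without advancing time (a new reading comes with each control period).
- bot.camera(name): name is "scene" or "top"; returns the picture (400x640x3 uint8, blue, green, red); there is no depth.
- bot.camera_model(name): a dict with "K" (3x3 intrinsics, pixels), "world_from_camera" (4x4, takes a point from camera to world coordinates). Camera axes: x right, y down, z forward; pixel columns grow to the right and rows downward; lengths in m; the calibration is good to about 2 mm. A picture is of the moment at which its call begins. camera_model takes no time and is no camera call.
- bot.job_done(): hands the job in; it is judged then, once.
Trained networks look in the newest picture that a camera, given by its name, has taken for a name from the list of things; names that differ only in an ending like _2 or _b are one class to them, and where a whole thing is asked for, a point or a joint stands for the part that bears it (a point fixed in the world has none). Each returns a list of dicts, best first, with "score" (0 to 1); they miss things now and then, are a little off and sometimes report something else, mostly with a low value. They report only what shows in the picture. A call takes as long as a camera call. They do not tell look-alikes from the thing itself.
- bot.cut_out(camera, name): "mask" (400x640 bool, what is visible of it) and "centre" ([row, column] in pixels, amid what is visible of it).
The state is a dict: "clock": time; "joint_pos": joint angles; "joint_vel": joint speeds; "tau": joint torques, N m; "eef_pos": TCP position; "tool_rot": TCP orientation; "ft_force": force on the tool from outside, world axes, zero at the start; "ft_torque": the same for the moment, N m; "grip_width": finger opening in m; "grasp_force": force on a finger pad.
Only numpy, scipy, OpenCV 4.12 (cv2) and the standard library are available. Lean on these libraries where they do the work, as an engineer would, in place of code of your own. Each camera call takes 0.05 s, during which the arm holds its last target. There are 200 camera calls.

## Working session

There is one attempt and no reset: what is moved stays moved. The work goes in short steps, Python scripts to look and compute and a tool call to move; the robot and the scene stay as the last step left them, time stands still between calls to the robot, and variables do not carry over. Pictures are saved under pics/ and viewed, at most 10 in all, crops included, and the job is handed in when it is done.

Besides the shell and the picture viewer there is one more tool, called after "Request:" by a JSON object that holds its "api" and its "payload". move_arm: Moves the arm, as the interface text tells. Its arguments: {"type":"object","properties":{"motion":{"type":"array"},"gripper":{"type":"number"}},"required":["motion"]}

```bash
mkdir -p pics; ls
cat > h.py <<'E'
import numpy as np, cv2
from workcell import bot
def ray(cam,r,c,z):
    m=bot.camera_model(cam);K=np.array(m["K"]);T=np.array(m["world_from_camera"])
    d=T[:3,:3]@np.linalg.solve(K,[c,r,1]);o=T[:3,3]
    return o+d*(z-o[2])/d[2]
def proj(cam,p):
    m=bot.camera_model(cam);K=np.array(m["K"]);T=np.linalg.inv(np.array(m["world_from_camera"]))
    q=K@(T[:3,:3]@np.array(p)+T[:3,3]);return q[:2]/q[2]
E
python3 - <<'E'
from h import *
for n in("top","scene"):
    cv2.imwrite(f"pics/{n}0.png",bot.camera(n))
    print(n,np.array(bot.camera_model(n)["world_from_camera"]).round(3).tolist())
    for t in("blank","keeper","end_stop","red_mark","jig","screw_jar","wedge"):
        for d in bot.cut_out(n,t)[:3]: print(t,round(d["score"],2),np.round(d["centre"],1),d["mask"].sum())
o=bot.get_obs();print(o["eef_pos"],o["tool_rot"],o["clock"])
E
```

```text
pics
top [[0.025, -0.981, 0.194, 0.242], [-1.0, -0.026, -0.002, 0.002], [0.006, -0.193, -0.981, 1.203], [0.0, 0.0, 0.0, 1.0]]
blank 0.84 [183.4 314. ] 858
blank 0.8 [197.8 414.1] 964
blank 0.62 [109.7 327.2] 780
end_stop 0.72 [196.1 306.5] 7364
red_mark 0.78 [195.3 305.3] 7542
jig 0.79 [195.1 306.7] 7622
screw_jar 0.62 [160.8 353.7] 202
wedge 0.62 [211.5 318.3] 165
scene [[-0.814, 0.376, -0.442, 0.988], [0.58, 0.549, -0.602, 0.689], [0.016, -0.747, -0.665, 0.81], [0.0, 0.0, 0.0, 1.0]]
blank 0.96 [214.6 325.4] 920
blank 0.86 [245.7 226.7] 1183
blank 0.7 [155.7 271.9] 842
keeper 0.71 [237.6 325.4] 641
end_stop 0.62 [234.8 323.8] 7177
red_mark 0.65 [232.9 324.7] 7202
jig 0.67 [232.9 326.3] 7098
screw_jar 0.6 [370.2 404. ] 1551
screw_jar 0.55 [194.9 275.9] 299
wedge 0.48 [196.8 344.6] 200
[0.1992032  0.45858717 0.23132196] [ 2.03471193e-01  9.79080933e-01 -1.75098440e-06  1.08865691e-05] 0.8
```

View pics/top0.png

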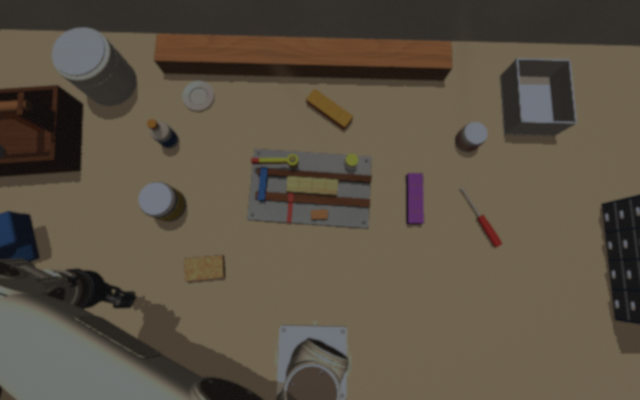

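View pics/scene0.png

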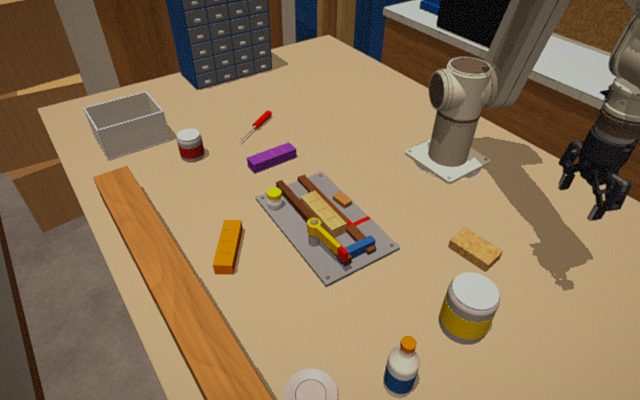

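The top view shows the board at about (250–371, 150–227), with +y to the left. The blank is at (287–338, 178–193), the blue stop at (263, 185), the keeper post at (293, 160) and its red tip at (254, 160). The orange and purple blocks are the decoys. I'll zoom in for the board corners.

Run:
```python
from h import *
im=cv2.imread("pics/top0.png")[140:240,240:380]
cv2.imwrite("pics/topc.png",cv2.resize(cv2.convertScaleAbs(im,alpha=1.6),None,fx=5.5,fy=5.5,interpolation=cv2.INTER_CUBIC))
im=cv2.imread("pics/scene0.png")[165:285,250:405]
cv2.imwrite("pics/scc.png",cv2.resize(im,None,fx=5,fy=5,interpolation=cv2.INTER_CUBIC))
```

```text
(no output)
```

View pics/topc.png

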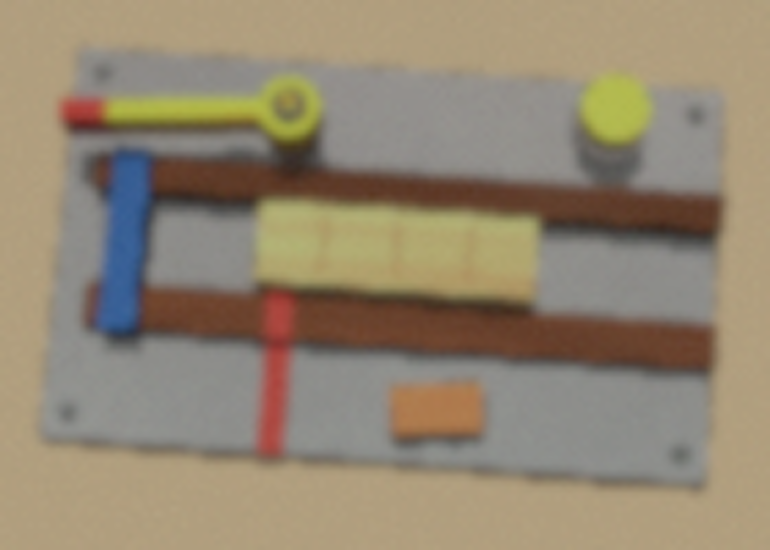

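View pics/scc.png

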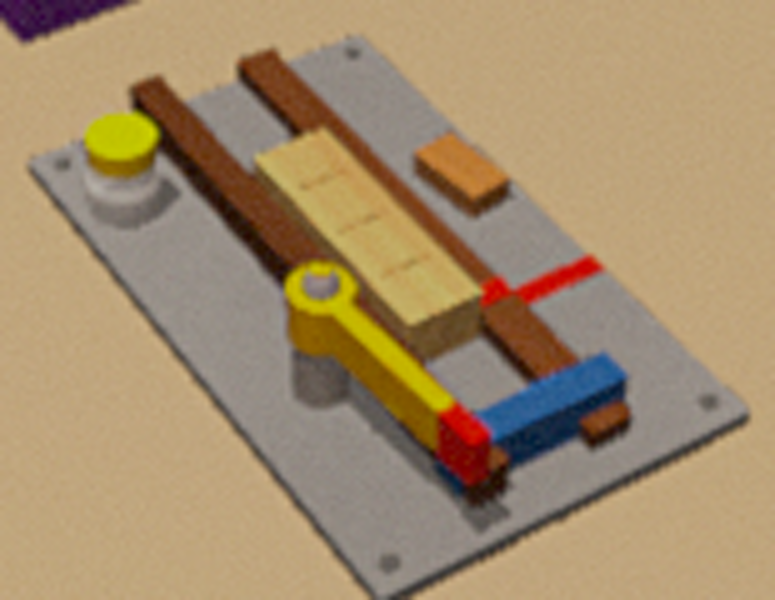

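The crops show the board corners, blank, keeper and stop clearly. I'll fit the board pose to landmarks from both views.

Run:
```python
from h import *
from scipy.optimize import least_squares
f=lambda u,v:((u+.5)/5.5-.5+240,(v+.5)/5.5-.5+140)
g=lambda u,v:((u+.5)/5-.5+250,(v+.5)/5-.5+165)
L=[("top",f(80,50),(.11,.18,.012)),("top",f(722,90),(.11,-.18,.012)),("top",f(703,485),(-.11,-.18,.012)),("top",f(42,440),(-.11,.18,.012)),
("top",f(282,295),(-.0245,.055,.026)),("top",f(270,455),(-.11,.055,.012)),("top",f(135,152),(.047,.14,.042)),("top",f(118,332),(-.053,.14,.042)),("top",f(290,104),(.064,.055,.09)),
("scene",g(747,412),(-.11,.18,.012)),("scene",g(360,37),(-.11,-.18,.012)),("scene",g(30,160),(.11,-.18,.012)),("scene",g(598,262),(-.11,.055,.012)),("scene",g(321,283),(.064,.055,.09))]
def W(p,q):
    c,s=np.cos(p[2]),np.sin(p[2]);return (p[0]+c*q[0]-s*q[1],p[1]+s*q[0]+c*q[1],q[2])
R=lambda p:np.concatenate([proj(c,W(p,q))-u for c,u,q in L])
s=least_squares(R,[.45,0,0],loss="soft_l1");p=s.x;print(p);print(R(p).reshape(-1,2).round(1).tolist())
B=lambda w:[ (np.cos(p[2])*(w[0]-p[0])+np.sin(p[2])*(w[1]-p[1]))*1e3,(-np.sin(p[2])*(w[0]-p[0])+np.cos(p[2])*(w[1]-p[1]))*1e3]
def m(n,cam,u,z):print(n,np.round(B(ray(cam,u[1],u[0],z)),1))
for c in [(258,198),(542,217),(537,304),(257,282)]:m("blanktop","top",f(*c),.047)
for c in [(258,158),(325,128),(486,295),(412,325)]:m("blanktop","scene",g(*c),.047)
m("tip","top",f(63,110),.082);m("tip","scene",g(472,420),.082)
m("wedge","top",f(437,408),.03)
np.save("p.npy",p)
for n,q in dict(pushface=(0,0,.03),home=(0,.055,.03),pivot=(.064,.055,.067)).items():print(n,W(p,q))
```

```text
[ 0.49195435  0.01931806 -0.0428446 ]
[[-0.3, -0.6], [0.4, -0.1], [0.7, -0.2], [-0.7, -0.3], [-0.1, -0.3], [0.0, -0.1], [-0.4, -0.9], [-0.5, -0.5], [-0.3, -0.3], [1.4, -1.3], [-0.0, -1.5], [-0.4, -0.7], [0.4, -0.6], [0.5, -2.0]]
blanktop [22.3 70.1]
blanktop [ 22.4 -81.6]
blanktop [-24.9 -81.7]
blanktop [-23.3  66.9]
blanktop [ 22.4 -76.2]
blanktop [-21.2 -78.4]
blanktop [-20.3  73.5]
blanktop [22.8 71.4]
tip [ 54.  172.3]
tip [ 53.8 163.9]
wedge [-81.4 -32.7]
pushface (np.float64(0.49195435014938516), np.float64(0.019318056976743665), 0.03)
home (np.float64(0.49431008234431134), np.float64(0.07426758405228626), 0.03)
pivot (np.float64(0.5582513502140337), np.float64(0.07152636840728122), 0.067)
```

Request:
{"api": "move_arm", "payload": {"motion": [{"x": -5,"y": -4,"yaw": -3},{"x": -10,"y": -8,"yaw": -6},{"x": -15,"y": -12,"yaw": -9},{"x": -20,"y": -16,"yaw": -12},{"x": -25,"y": -20,"yaw": -15},{"x": -30,"y": -24,"yaw": -18},{"x": -35,"y": -28,"yaw": -21},{"x": -40,"y": -32,"yaw": -21},{"x": -45,"y": -36.5,"yaw": -21},{"x": -48.5,"y": -39.4,"yaw": -21},{"x": -48.5,"y": -39.4,"yaw": -21},{"x": -48.5,"y": -39.4,"yaw": -21},{"x": -48.5,"y": -39.4,"yaw": -21}], "gripper": -1}}

```text
invalid input at $.motion[0]: expected keys x, y, z, yaw
```

Request:
{"api": "move_arm", "payload": {"motion": [{"x": -5,"y": -4,"z": 0,"yaw": -3},{"x": -10,"y": -8,"z": 0,"yaw": -6},{"x": -15,"y": -12,"z": 0,"yaw": -9},{"x": -20,"y": -16,"z": 0,"yaw": -12},{"x": -25,"y": -20,"z": 0,"yaw": -15},{"x": -30,"y": -24,"z": 0,"yaw": -18},{"x": -35,"y": -28,"z": 0,"yaw": -21},{"x": -40,"y": -32,"z": 0,"yaw": -21},{"x": -45,"y": -36.5,"z": 0,"yaw": -21},{"x": -48.5,"y": -39.4,"z": 0,"yaw": -21},{"x": -48.5,"y": -39.4,"z": 0,"yaw": -21},{"x": -48.5,"y": -39.4,"z": 0,"yaw": -21},{"x": -48.5,"y": -39.4,"z": 0,"yaw": -21}], "gripper": -1}}

```text
clock: 2.42
eef_pos: [0.4865, -0.0948, 0.2314]
tool_rot: [0.021, 1.0, 0.0, -0.0]
ft_force: [-1.1, -0.6, 0.2]
grip_width: 0.0
grasp_force: 0.0
```

Request:
{"api": "move_arm", "payload": {"motion": [{"x": 0,"y": 0,"z": 5,"yaw": 0},{"x": 0,"y": 0,"z": 10,"yaw": 0},{"x": 0,"y": 0,"z": 14,"yaw": 0},{"x": 0,"y": 0,"z": 17,"yaw": 0},{"x": 0,"y": 0,"z": 19,"yaw": 0},{"x": 0,"y": 0,"z": 20,"yaw": 0},{"x": 0,"y": 0,"z": 20,"yaw": 0}]}}

```text
clock: 3.3
eef_pos: [0.4868, -0.0951, 0.0313]
tool_rot: [0.021, 1.0, 0.0, -0.0]
ft_force: [1.0, -0.1, 0.5]
grip_width: 0.0
grasp_force: 0.0
```

```bash
cat >> h.py <<'E'
p=np.load("p.npy")
def B(w):
    d=np.array(w[:2])-p[:2];c,s=np.cos(p[2]),np.sin(p[2]);return np.round([(c*d[0]+s*d[1])*1e3,(-s*d[0]+c*d[1])*1e3],1)
E
python3 - <<'E'
from h import *
o=bot.get_obs();print(B(o["eef_pos"]),o["eef_pos"],o["ft_force"])
im=bot.camera("scene");cv2.imwrite("pics/s1.png",cv2.resize(im[100:290,200:430],None,fx=3,fy=3,interpolation=cv2.INTER_CUBIC))
E
```

```text
[  -0.3 -114.6] [ 0.48677369 -0.09512186  0.03128274] [ 0.97263207 -0.09652267  0.49734601]
```

View pics/s1.png

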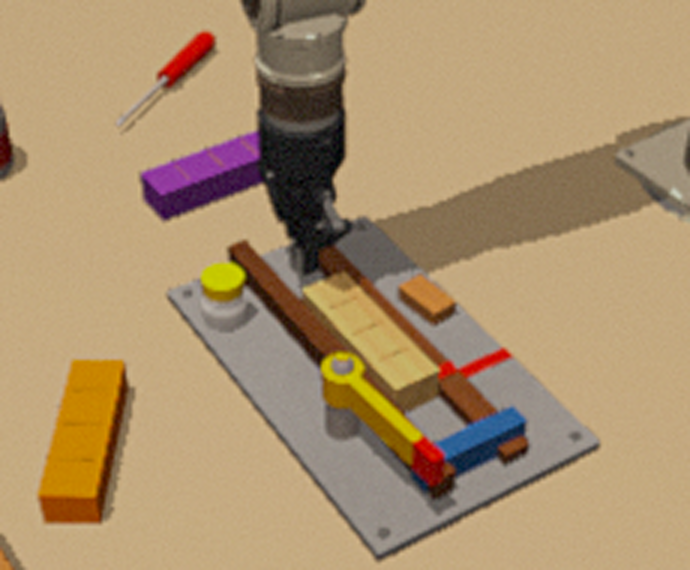

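The shut fingertip is inside the channel behind the blank (crop about (310, 265)). Pushing now.

Request:
{"api": "move_arm", "payload": {"motion": [{"x": 0,"y": 1,"z": 0,"yaw": 0},{"x": 0,"y": 2,"z": 0,"yaw": 0},{"x": 0,"y": 2.6,"z": 0,"yaw": 0},{"x": 0,"y": 3.2,"z": 0,"yaw": 0},{"x": 0,"y": 3.8,"z": 0,"yaw": 0},{"x": 0,"y": 4.4,"z": 0,"yaw": 0},{"x": 0,"y": 5,"z": 0,"yaw": 0},{"x": 0,"y": 5.6,"z": 0,"yaw": 0},{"x": 0,"y": 6.2,"z": 0,"yaw": 0},{"x": 0,"y": 6.8,"z": 0,"yaw": 0},{"x": 0,"y": 7.3,"z": 0,"yaw": 0}]}}

```text
clock: 4.72
eef_pos: [0.4902, -0.0227, 0.0313]
tool_rot: [0.022, 1.0, -0.0, -0.0]
ft_force: [1.2, -2.7, 2.9]
grip_width: -0.0002
grasp_force: 1.3
```

Request:
{"api": "move_arm", "payload": {"motion": [{"x": 0,"y": 0.2,"z": 0,"yaw": 0},{"x": 0,"y": 0.4,"z": 0,"yaw": 0},{"x": 0,"y": 0.4,"z": 0,"yaw": 0}]}}

```text
clock: 5.1
eef_pos: [0.4903, -0.0188, 0.0312]
tool_rot: [0.022, 1.0, 0.0, -0.0]
ft_force: [0.5, -0.9, 0.6]
grip_width: -0.0
grasp_force: 0.6
```

Request:
{"api": "move_arm", "payload": {"motion": [{"x": 0,"y": 0.15,"z": 0,"yaw": 0},{"x": 0,"y": 0.3,"z": 0,"yaw": 0},{"x": 0,"y": 0.3,"z": 0,"yaw": 0}]}}

```text
clock: 5.48
eef_pos: [0.4904, -0.0159, 0.0312]
tool_rot: [0.022, 1.0, 0.0, -0.0]
ft_force: [-0.7, -1.6, 1.0]
grip_width: 0.0002
grasp_force: 0.6
```

Request:
{"api": "move_arm", "payload": {"motion": [{"x": 0,"y": 0.15,"z": 0,"yaw": 0},{"x": 0,"y": 0.3,"z": 0,"yaw": 0},{"x": 0,"y": 0.3,"z": 0,"yaw": 0}]}}

```text
clock: 5.85
eef_pos: [0.4905, -0.0139, 0.0313]
tool_rot: [0.022, 1.0, -0.001, -0.0]
ft_force: [-1.2, -4.7, -0.0]
grip_width: -0.0002
grasp_force: 2.6
```

Request:
{"api": "move_arm", "payload": {"motion": [{"x": 0,"y": 0.1,"z": 0,"yaw": 0},{"x": 0,"y": 0.2,"z": 0,"yaw": 0},{"x": 0,"y": 0.2,"z": 0,"yaw": 0}]}}

```text
clock: 6.22
eef_pos: [0.4905, -0.0138, 0.0313]
tool_rot: [0.023, 1.0, -0.003, -0.0]
ft_force: [-0.8, -10.9, 1.5]
grip_width: 0.0001
grasp_force: 5.2
```

Blank is firmly against the stop (force up to 11 N, no motion). Next I back off, lift, and go round behind the keeper.

Request:
{"api": "move_arm", "payload": {"motion": [{"x": 0,"y": -1,"z": 0,"yaw": 0},{"x": 0,"y": -3,"z": 0,"yaw": 0},{"x": 0,"y": -3,"z": -4,"yaw": 0},{"x": 0,"y": -3,"z": -9,"yaw": 0},{"x": -1,"y": -2,"z": -13,"yaw": 0},{"x": -4,"y": 3,"z": -13,"yaw": 0},{"x": -7,"y": 8,"z": -13,"yaw": 0},{"x": -9.5,"y": 13,"z": -13,"yaw": 0},{"x": -9.5,"y": 17.5,"z": -13,"yaw": 0},{"x": -9.5,"y": 17.5,"z": -9,"yaw": 0},{"x": -9.5,"y": 17.5,"z": -5,"yaw": 0},{"x": -9.5,"y": 17.5,"z": -2.9,"yaw": 0},{"x": -9.5,"y": 17.5,"z": -2.9,"yaw": 0}]}}

```text
clock: 7.85
eef_pos: [0.591, 0.1597, 0.0578]
tool_rot: [0.021, 1.0, -0.0, -0.003]
ft_force: [-1.3, -0.0, -0.4]
grip_width: 0.0002
grasp_force: 0.0
```

Run:
```python
from h import *
o=bot.get_obs();print(B(o["eef_pos"]),o["eef_pos"],o["ft_force"])
im=bot.camera("scene")[130:290,200:430];t=bot.camera("top")[130:240,230:390]
t=cv2.resize(cv2.convertScaleAbs(t,alpha=1.6),(436,300),interpolation=cv2.INTER_CUBIC)
s=cv2.resize(im,(431,300),interpolation=cv2.INTER_CUBIC)
cv2.imwrite("pics/s2.png",np.vstack([t[:,:431],s]))
```

```text
[ 93.  144.5] [0.59100804 0.15967407 0.05776002] [-1.28115858e+00 -8.18158910e-04 -4.09195637e-01]
```

View pics/s2.png

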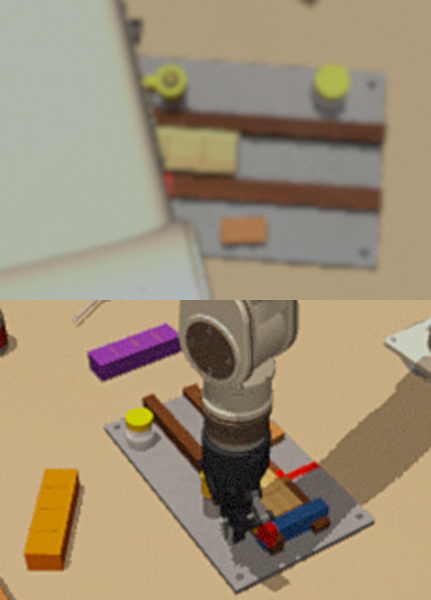

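The blank is at the stop and the finger sits outside the keeper's red tip (crop about (240, 530)). Sweeping the bar round now, to just short of square.

Request:
{"api": "move_arm", "payload": {"motion": [{"x": 1,"y": 0.1,"z": 0,"yaw": 0},{"x": 1.9,"y": 0.2,"z": 0,"yaw": 0},{"x": 2.7,"y": 0.25,"z": 0,"yaw": 0},{"x": 3.5,"y": 0.3,"z": 0,"yaw": 0},{"x": 4.4,"y": 0.2,"z": 0,"yaw": 0},{"x": 5.2,"y": 0.05,"z": 0,"yaw": 0},{"x": 6.1,"y": -0.2,"z": 0,"yaw": 0},{"x": 6.9,"y": -0.5,"z": 0,"yaw": 0},{"x": 7.7,"y": -0.9,"z": 0,"yaw": 0},{"x": 8.45,"y": -1.4,"z": 0,"yaw": 0},{"x": 9.2,"y": -2,"z": 0,"yaw": 0},{"x": 9.9,"y": -2.65,"z": 0,"yaw": 0},{"x": 10.5,"y": -3.4,"z": 0,"yaw": 0},{"x": 11,"y": -4.2,"z": 0,"yaw": 0},{"x": 11.3,"y": -4.9,"z": 0,"yaw": 0},{"x": 11.6,"y": -5.6,"z": 0,"yaw": 0},{"x": 11.8,"y": -6,"z": 0,"yaw": 0},{"x": 11.9,"y": -6.35,"z": 0,"yaw": 0},{"x": 11.9,"y": -6.35,"z": 0,"yaw": 0},{"x": 11.9,"y": -6.35,"z": 0,"yaw": 0}]}}

```text
clock: 10.45
eef_pos: [0.471, 0.1012, 0.06]
tool_rot: [0.022, 1.0, -0.0, -0.001]
ft_force: [0.7, -0.7, 0.2]
grip_width: -0.0001
grasp_force: 0.0
```

Run:
```python
from h import *
o=bot.get_obs();print(B(o["eef_pos"]),o["eef_pos"],o["ft_force"])
im=bot.camera("scene")[130:290,230:430];t=bot.camera("top")[130:240,230:390]
s=cv2.resize(im,(750,600),interpolation=cv2.INTER_CUBIC)
cv2.imwrite("pics/s3.png",s)
```

```text
[-24.4  80.9] [0.47099375 0.10116665 0.06004971] [ 0.68826923 -0.70241474  0.15872585]
```

View pics/s3.png

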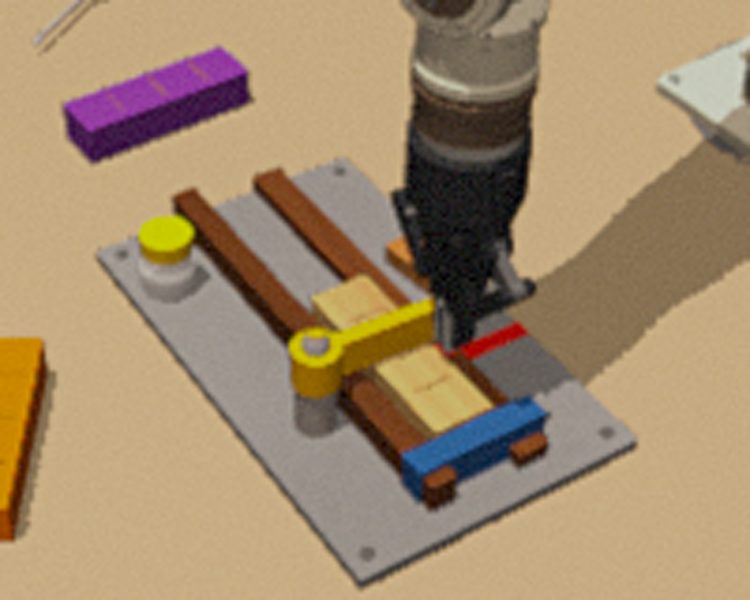

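The blank is against the stop and the bar is nearly square. I'll withdraw for an unobstructed measurement.

Request:
{"api": "move_arm", "payload": {"motion": [{"x": 0,"y": 2,"z": 0,"yaw": 0},{"x": 0,"y": 5,"z": -2,"yaw": 0},{"x": 1,"y": 9,"z": -6,"yaw": 0},{"x": 4,"y": 14,"z": -10,"yaw": 0},{"x": 7,"y": 19,"z": -12,"yaw": 0},{"x": 10,"y": 23,"z": -12,"yaw": 0},{"x": 10,"y": 23,"z": -12,"yaw": 0},{"x": 10,"y": 23,"z": -12,"yaw": 0}]}}

```text
clock: 11.55
eef_pos: [0.3813, 0.3352, 0.1799]
tool_rot: [0.021, 1.0, -0.001, -0.0]
ft_force: [0.8, -0.7, 0.4]
grip_width: 0.0005
grasp_force: 0.0
```

Run:
```python
from h import *
print(B(bot.get_obs()["eef_pos"]))
for n,(r0,r1,c0,c1) in dict(top=(140,240,240,380),scene=(165,285,250,405)).items():
    im=bot.camera(n);cv2.imwrite(f"pics/{n}4full.png",im)
t=cv2.imread("pics/top4full.png")[140:240,240:380];t=cv2.resize(cv2.convertScaleAbs(t,alpha=1.6),None,fx=5.5,fy=5.5,interpolation=cv2.INTER_CUBIC)
cv2.imwrite("pics/top4.png",t)
for n in("top","scene"):
    im=cv2.imread(f"pics/{n}4full.png")
    hsv=cv2.cvtColor(im,cv2.COLOR_BGR2HSV)
    m=cv2.inRange(hsv,(22,170,60),(35,255,255))
    nn,l,s,c=cv2.connectedComponentsWithStats(m)
    print(n,[(s[i].tolist(),c[i].round(1).tolist()) for i in range(1,nn) if s[i,4]>40])
```

```text
[-124.1  310.8]
top []
scene [([267, 187, 15, 13, 149], [274.1, 193.0]), ([307, 208, 42, 21, 229], [325.4, 218.2]), ([440, 297, 53, 42, 861], [462.0, 324.4])]
```

View pics/top4.png

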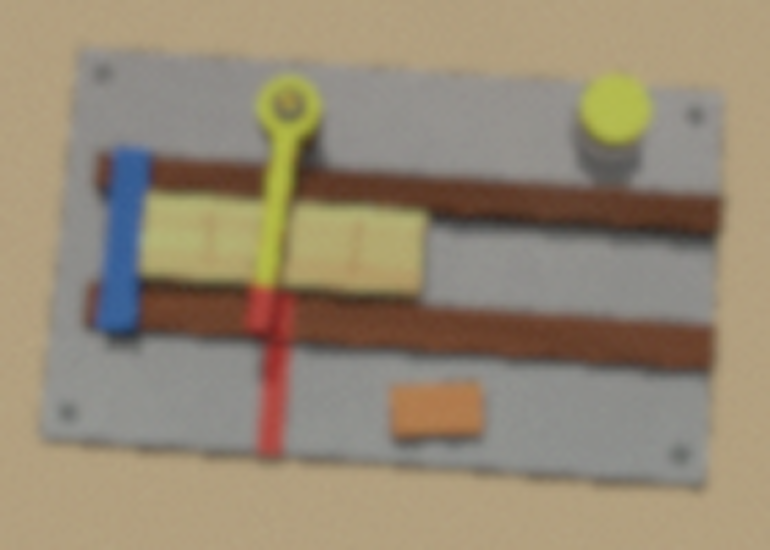

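The blank is home against the blue stop. The bar runs from the post at (290, 104) to its tip at (259, 331), a little short of square. I'll compute the angle.

Run:
```python
from h import *
f=lambda u,v:((u+.5)/5.5-.5+240,(v+.5)/5.5-.5+140)
def m(u,v,z):
    c,r=f(u,v);return B(ray("top",r,c,z))
P=m(290,104,.087);T=m(259,331,.082);Q=m(283,150,.082);d=T-P
print(P,T,Q,"a",np.arctan2(d[1],-d[0]),"a(bar)",np.arctan2((T-Q)[1],-(T-Q)[0]))
print("blank -y end",m(428,212,.047),m(421,298,.047),"stop",m(152,152,.042),m(135,331,.042),"stripe",m(270,455,.012),m(280,350,.026))
# predicted pixel at a=0, .07
R=lambda b:(p[0]+np.cos(p[2])*b[0]-np.sin(p[2])*b[1],p[1]+np.sin(p[2])*b[0]+np.cos(p[2])*b[1],.082)
for a in(0,.05,.1):
    q=proj("top",R((.064-.12*np.cos(a),.055+.12*np.sin(a))));print(a,((q+.5-[240,140])*5.5-.5).round(1))
```

```text
[64.  54.2] [-55.5  60.9] [40.5 56.3] a 0.05600830730564358 a(bar) 0.04788004477077988
blank -y end [ 20.9 -20.8] [-25.9 -20.3] stop [ 44.9 129.4] [-53.1 129.5] stripe [-110.4   55.1] [-55.4  53.3]
0 [270.5 332.7]
0.05 [258.8 331.7]
0.1 [247.2 330. ]
```

Blank end at y ≈ -20.5 mm, so it is home. The keeper is at about +0.05 rad, which needs about 4.7 mm more at the finger.

Request:
{"api": "move_arm", "payload": {"motion": [{"x": -3,"y": -4,"z": 0,"yaw": 0},{"x": -6,"y": -9,"z": 2,"yaw": 0},{"x": -9,"y": -14,"z": 6,"yaw": 0},{"x": -10,"y": -18,"z": 10,"yaw": 0},{"x": -10,"y": -20,"z": 12,"yaw": 0},{"x": -10,"y": -21.5,"z": 12,"yaw": 0},{"x": -10,"y": -22.7,"z": 12,"yaw": 0},{"x": -10,"y": -23.1,"z": 12,"yaw": 0},{"x": -10,"y": -23.3,"z": 12,"yaw": 0},{"x": -10,"y": -23.47,"z": 12,"yaw": 0},{"x": -10,"y": -23.47,"z": 12,"yaw": 0},{"x": -10,"y": -23.47,"z": 12,"yaw": 0}]}}

```text
clock: 13.15
eef_pos: [0.4716, 0.0971, 0.0604]
tool_rot: [0.021, 1.0, 0.0, 0.0]
ft_force: [0.5, 1.1, 1.4]
grip_width: -0.0001
grasp_force: 0.6
```

Request:
{"api": "move_arm", "payload": {"motion": [{"x": 0,"y": 2,"z": 0,"yaw": 0},{"x": 0,"y": 5,"z": -2,"yaw": 0},{"x": 1,"y": 9,"z": -6,"yaw": 0},{"x": 4,"y": 14,"z": -10,"yaw": 0},{"x": 7,"y": 19,"z": -12,"yaw": 0},{"x": 10,"y": 23,"z": -12,"yaw": 0},{"x": 10,"y": 23,"z": -12,"yaw": 0},{"x": 10,"y": 23,"z": -12,"yaw": 0}]}}

```text
clock: 14.15
eef_pos: [0.381, 0.3303, 0.1797]
tool_rot: [0.021, 1.0, -0.001, -0.0]
ft_force: [-0.1, -0.1, -0.2]
grip_width: -0.0001
grasp_force: 0.0
```

Run:
```python
from h import *
im=bot.camera("top");cv2.imwrite("pics/top5full.png",im)
cv2.imwrite("pics/top5.png",cv2.resize(cv2.convertScaleAbs(im[140:240,240:380],alpha=1.6),None,fx=5.5,fy=5.5,interpolation=cv2.INTER_CUBIC))
```

```text
(no output)
```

View pics/top5.png

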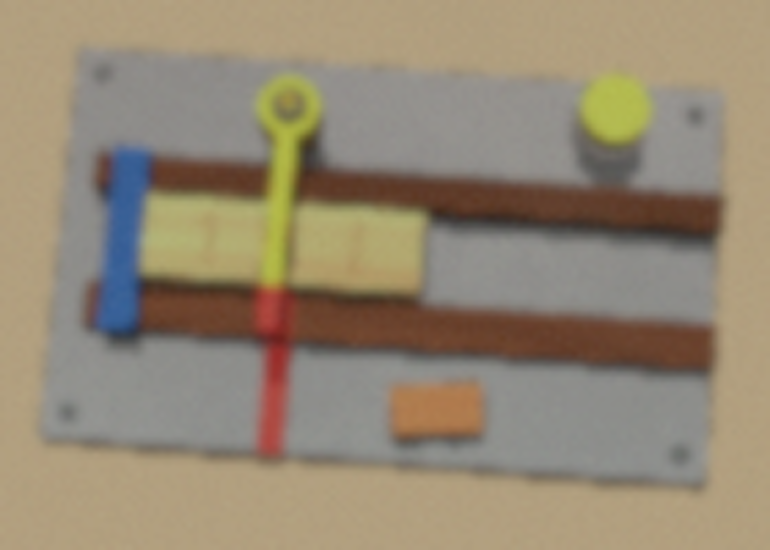

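The tip is now at (268, 332), against (270.5, 333) predicted for square, so the angle is about 0.01 rad. The blank is home and nothing else has moved. Handing in.

```bash
python3 -c "
from workcell import bot
print(bot.job_done())"
```

```text
the job is handed in; nothing more can be done
None
```

The blank is home against the blue stop, and the keeper lies square across it to within about 0.01 rad, with its red tip over the mark. The arm is clear, and I handed the job in at about 14 s.

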